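# Load the café egg cooker and set its dial

## Robot

A 6-joint arm with a two-finger parallel gripper is mounted at the origin on the work surface. World frame = base frame: x ahead of the robot, y to its left, z up, the work surface at z = 0. Lengths are in m, angles in rad, forces in N, time in s.
With the tool pointing down it reaches from about 0.375 to 0.9 m from the base axis. Payload 3.1 kg.
Tool frame: the origin (TCP) lies at the centre of the arm's flange, where the gripper is bolted on; the fingertips stand 182 mm ahead of it and the grasp point (between the pads) lies 164 mm ahead of it; z points along the fingers, y is the line along which they close (so a half turn about z gives the same grasp; the last joint's range is limited). The gripper opens to 87 mm and grips with 3 to 60 N. Pads are 19 mm wide; open, the fingers measure 117 mm over their backs; the gripper's body (75 mm by 190 mm) begins 51 mm behind the grasp point.
Start: joints at [1.085, 0.527, 1.433, -0, 1.181, -0.178], TCP at [0.189, 0.596, 0.405] pointing down, gripper open.
Joint ranges: [-3.08, 3.08], [-0.75, 2.2], [0.22, 2.44], [-1.43, 4.57], [0, 2.65], [-2.85, 2.85]. Speed limits (rad/s): [2.79, 2.79, 3.14, 3.14, 3.14, 3.14].

## Interface

Orientations are given as a unit quaternion [x, y, z, w].
In Python, from rig import * gives the robot as it stands.
- The arm moves only by the tool move_arm, never from a script. Its argument "commands" is a list that holds one entry, the list of rows, each a list of 6 numbers: the shift along the tool's x, y, z in units of 40 mm (1.0 is 40 mm), then the turn, a rotation vector about the tool's x, y, z in rad. A call has 1 to 12 rows; each row is the pose to reach, as a shift and turn from the pose commanded when the call began, along the tool's axes at that moment; what a row does not reach only later rows make up. A row lasts 1/8 s, in which the tool goes at most 62.5 mm and 10.7 degrees, less where a joint would pass 70% of its speed; a pose out of reach is approached as far as the arm can. A call with a gripper value outside its range is refused whole. "claw" is the closure, from -1 (fully open) to 1 (shut), so that 0 is half open, set as the call begins (left out, the last holds). The fingers move at their own pace and stop on an object; "squeeze" is the grip in N (left out, the last holds). Time passes only in rows, so rows that repeat a pose let the fingers close. It gives the time, the measured TCP pose, the force, the opening and the grip force at its end, in the units of the state.
- get_obs(): the state, without advancing time (a new reading comes with each control period).
- camera(name): name is "scene" or "top"; returns a dict with "pixels" (420x560x3 uint8, blue, green, red), "range_z" (420x560 float32, m along the optical axis (not along the pixel's ray), 0 where there is no reading), "camera_matrix" (3x3 intrinsics, pixels), "extrinsics" (4x4, takes a point from world to camera coordinates). Camera axes: x right, y up, looking along -z (the intrinsics and any distortion apply to the point x, -y, -z); pixel columns grow to the right and rows downward; lengths in m; the calibration is good to about 2 mm. A picture is of the moment at which its call begins.
- hand_in(): hands the job in; it is judged then, once.
The state is a dict: "time": time; "q": joint angles; "joint_velocities": joint speeds; "joint_torque": joint torques, N m; "position": TCP position; "tool_rot": TCP orientation; "ft_force": force on the tool from outside, world axes, zero at the start; "moment": the same for the moment, N m; "grip_width": finger opening in m; "grip_force": force on a finger pad.
Only numpy, scipy, OpenCV 4.12 (cv2) and the standard library are available. Lean on these libraries where they do the work, as an engineer would, in place of code of your own. Each camera call takes 0.05 s, during which the arm holds its last target. There are 200 camera calls.

## Task

Finish loading the egg cooker: gently move the three eggs from the wooden rack into its empty wells, one egg per well, each standing upright beside the egg that is already there. Then, with all four in place, turn the dial so that its pointed end clicks in at the medium-sized dot. Do not drop or crack an egg, and leave the salt shaker and everything else where they stand.

Things in the scene. Friction and masses are not known exactly. Their poses are not given: they have to be found in the camera images.
- well0 (a point): first of the four egg wells of the egg cooker: round recesses, about 42 mm across at the mouth and 18 mm deep, in the cooker's flat steel top, which is 50 mm above the table. The point is the centre of the mouth, level with the steel top. The wells form a 2 by 2 square of 90 mm pitch; this one is at (-45, +25) mm in the cooker's frame
- well1 (a point): the same, well at (-45, +115) mm in the cooker's frame
- well2 (a point): the same, well at (+45, +25) mm in the cooker's frame
- well3 (a point): the same, well at (+45, +115) mm in the cooker's frame
- cooker: egg cooker, a flat fixed block 190 mm (its x) by 330 mm (its y) by 50 mm high; origin on the table under its centre, +x away from the robot at yaw 0. Left part (+y): steel top with four egg wells. Right part: black panel with the dial, whose axis is at (0, -95) mm
- dial (a joint): angle (rad) of the cooker's dial, growing clockwise seen from above. At 0 its pointed end points along the cooker's +x; at q, q clockwise of that. Click stops at 0 (off, white dash), 0.6 (small white dot), 1.2 (medium dot), 1.8 (large dot), into which it is pulled from up to about 0.25 either side and stays; end stops at -0.1 and 1.9. Turning needs up to 0.06 N m. It starts at off or the small dot
- dial_grip (a point): grip point of the dial on its vertical axis, 80 mm above the table; x axis along the bar to its pointed end. The dial is a disc of 64 mm, its top 60 mm above the table, with a raised grey bar 16 mm wide, 60 mm long plus an 8 mm point with a white line on top at one end; the bar's top is 92 mm above the table
- rack: fixed wooden egg rack, 190 by 190 by 50 mm high, four recesses like the cooker's at (+-45, +-45) mm in its frame; origin on the table under its centre
- egg0: brown hen's egg, 46 mm across and 62 mm tall, about 60 g, standing blunt end down, at the start already in a cooker well (well1); origin on its axis at its widest place, 23 mm above its blunt end and 39 mm below its tip; z to the tip. Seated in a well its origin is about 10 mm above the well's mouth. It cracks if pinched over 30 N a finger or dropped over 25 mm; 8 N lifts it
- egg1: brown hen's egg, 46 mm across and 62 mm tall, about 60 g, standing blunt end down, at the start in a recess of the wooden rack; origin on its axis at its widest place, 23 mm above its blunt end and 39 mm below its tip; z to the tip. Seated in a well its origin is about 10 mm above the well's mouth. It cracks if pinched over 30 N a finger or dropped over 25 mm; 8 N lifts it
- egg2: brown hen's egg, 46 mm across and 62 mm tall, about 60 g, standing blunt end down, at the start in a recess of the wooden rack; origin on its axis at its widest place, 23 mm above its blunt end and 39 mm below its tip; z to the tip. Seated in a well its origin is about 10 mm above the well's mouth. It cracks if pinched over 30 N a finger or dropped over 25 mm; 8 N lifts it
- egg3: brown hen's egg, 46 mm across and 62 mm tall, about 60 g, standing blunt end down, at the start in a recess of the wooden rack; origin on its axis at its widest place, 23 mm above its blunt end and 39 mm below its tip; z to the tip. Seated in a well its origin is about 10 mm above the well's mouth. It cracks if pinched over 30 N a finger or dropped over 25 mm; 8 N lifts it
- shaker: salt shaker, upright cylinder 38 mm across and 72 mm tall, white with a steel cap, standing 18 mm deep in the fourth recess of the wooden rack (which one varies); not an egg, stays there. Origin centre of its underside
- spoon: steel spoon 160 mm long lying on the table, bystander
- cup: white mug 72 mm across, 62 mm high, bystander
- bowl: white bowl 120 mm across, 50 mm high, bystander
- plate: white plate 170 mm across, bystander
- jar: glass jar 90 mm across, 100 mm high, bystander
- tub: grey tub 110 mm across, 100 mm high, bystander
- beaker: steel cup 80 mm across, 90 mm high, bystander
Not all that is in view belongs to the job. What is shaped like the egg3 but blue is not meant.

How it is judged:
On the way, in this order (a step that is already met when the one before it is completed fails the run):
1. all four eggs stand released in the cooker's wells, one per well (((horizontal distance between egg0 and well0 below 0.008 m and z of egg0 in the frame of well0 below 0.015 m) or (horizontal distance between egg0 and well1 below 0.008 m and z of egg0 in the frame of well1 below 0.015 m) or (horizontal distance between egg0 and well2 below 0.008 m and z of egg0 in the frame of well2 below 0.015 m) or (horizontal distance between egg0 and well3 below 0.008 m and z of egg0 in the frame of well3 below 0.015 m)) and angle between each of egg0, egg1, egg2, egg3's own z axis and vertical below 0.35 rad and contact force between the fingers and egg0 below 0.1 N and ((horizontal distance between egg1 and well0 below 0.008 m and z of egg1 in the frame of well0 below 0.015 m) or (horizontal distance between egg1 and well1 below 0.008 m and z of egg1 in the frame of well1 below 0.015 m) or (horizontal distance between egg1 and well2 below 0.008 m and z of egg1 in the frame of well2 below 0.015 m) or (horizontal distance between egg1 and well3 below 0.008 m and z of egg1 in the frame of well3 below 0.015 m)) and contact force between the fingers and egg1 below 0.1 N and ((horizontal distance between egg2 and well0 below 0.008 m and z of egg2 in the frame of well0 below 0.015 m) or (horizontal distance between egg2 and well1 below 0.008 m and z of egg2 in the frame of well1 below 0.015 m) or (horizontal distance between egg2 and well2 below 0.008 m and z of egg2 in the frame of well2 below 0.015 m) or (horizontal distance between egg2 and well3 below 0.008 m and z of egg2 in the frame of well3 below 0.015 m)) and contact force between the fingers and egg2 below 0.1 N and ((horizontal distance between egg3 and well0 below 0.008 m and z of egg3 in the frame of well0 below 0.015 m) or (horizontal distance between egg3 and well1 below 0.008 m and z of egg3 in the frame of well1 below 0.015 m) or (horizontal distance between egg3 and well2 below 0.008 m and z of egg3 in the frame of well2 below 0.015 m) or (horizontal distance between egg3 and well3 below 0.008 m and z of egg3 in the frame of well3 below 0.015 m)) and contact force between the fingers and egg3 below 0.1 N), for 0.2 s.
2. the dial is turned to the medium dot (value of joint dial between 1.08 and 1.32 rad), for 0.2 s.
At the end, for the whole second after the job is handed in: Each of the four eggs is seated in a cooker well, one per well (within 8 mm of the well's axis sideways, its widest place less than 15 mm above the well's mouth), upright within 0.35 rad, released and at rest; the dial stands at the medium dot (1.2 rad, within 0.12) (all of step 1 and all of step 2 and linear speed of each of egg0, egg1, egg2, egg3 below 0.03 m/s); the robot touches nothing.
It fails at once if an egg is pinched hard (more than 30 N a finger) (contact force between the fingers and egg0 above 60 N or contact force between the fingers and egg1 above 60 N or contact force between the fingers and egg2 above 60 N or contact force between the fingers and egg3 above 60 N).
It fails at once if an egg is dropped or thrown (moves faster than 0.7 m/s, a fall of 25 mm, with no finger on it) ((linear speed of egg0 above 0.7 m/s and contact force between the fingers and egg0 below 0.05 N) or (linear speed of egg1 above 0.7 m/s and contact force between the fingers and egg1 below 0.05 N) or (linear speed of egg2 above 0.7 m/s and contact force between the fingers and egg2 below 0.05 N) or (linear speed of egg3 above 0.7 m/s and contact force between the fingers and egg3 below 0.05 N)).
It fails at once if an egg falls off the cooker or rack to the table (height (world z) of any of egg0, egg1, egg2, egg3 below 0.04 m).
It fails at once if a bystander is moved more than 30 mm (distance of any of shaker, spoon, cup, bowl, plate, jar, tub, beaker from where it was at the start of the episode above 0.03 m).
It also fails if it takes over 72 s, if anything falls off the work surface, if the arm or the gripper's body presses on something with over 40 N, if the wrist force passes 120 N, or if a joint passes its speed limit or range.

## Working session

There is one attempt and no reset: what is moved stays moved. The work goes in short steps, Python scripts to look and compute and a tool call to move; the robot and the scene stay as the last step left them, time stands still between calls to the robot, and variables do not carry over. Pictures are saved under pics/ and viewed, at most 10 in all, crops included, and the job is handed in when it is done.

Besides the shell and the picture viewer there is one more tool, called after "Emit:" as name(argument=value, ...), one argument or row to a line, values as JSON. move_arm: Moves the arm, as the interface text tells. Its arguments: {"type":"object","properties":{"commands":{"type":"array","items":{"type":"array","items":{"type":"array","items":{"type":"number"}}}},"claw":{"type":"number"},"squeeze":{"type":"number"}},"required":["commands"]}

```bash
ls; mkdir -p pics
cat > h.py <<'E'
from rig import *
import numpy as np, cv2
def cloud(c):
    K=c["camera_matrix"];T=np.linalg.inv(c["extrinsics"]);d=c["range_z"]
    v,u=np.mgrid[:420,:560]
    P=np.stack([(u-K[0,2])/K[0,0]*d,-(v-K[1,2])/K[1,1]*d,-d],-1)
    W=P@T[:3,:3].T+T[:3,3]; W[d==0]=np.nan
    return W
E
python3 - <<'E'
from h import *
for n in("top","scene"):
    c=camera(n);cv2.imwrite(f"pics/{n}0.png",c["pixels"]);np.savez(f"{n}0.npz",**c)
    print(n,np.linalg.inv(c["extrinsics"])[:3].round(3).tolist(),c["camera_matrix"].tolist())
print(get_obs())
E
```

```text
pics
top [[-0.004, 0.989, -0.149, 0.338], [-1.0, -0.001, 0.018, 0.023], [0.018, 0.149, 0.989, 1.676]] [[523.4361595431266, 0.0, 277.61872499248864], [0.0, 523.4361595431266, 212.45232250322147], [0.0, 0.0, 1.0]]
scene [[-0.855, -0.44, 0.274, 0.935], [0.518, -0.725, 0.453, 0.618], [-0.0, 0.53, 0.848, 1.243]] [[482.67278749117963, 0.0, 280.41932656312486], [0.0, 482.67278749117963, 216.9228717215812], [0.0, 0.0, 1.0]]
{'time': 0.1, 'q': array([ 1.08548135e+00,  5.28337264e-01,  1.43379137e+00,  1.12341474e-06,
        1.18140389e+00, -1.78523562e-01]), 'joint_velocities': array([ 0.00112033, -0.00099088, -0.00092055,  0.00131411, -0.00028545,
       -0.00012102]), 'joint_torque': array([ 2.02911592e-04, -4.40987778e+01, -1.77151966e+01,  6.35267026e-02,
        5.33903867e-02, -3.30845376e-05]), 'position': array([0.18858484, 0.59553367, 0.40388576]), 'tool_rot': array([ 1.52794982e-01,  9.88257432e-01, -9.16823298e-04, -3.16551592e-04]), 'ft_force': array([-0.32851716,  0.10686334,  0.38815955]), 'moment': array([-0.01338322,  0.01454791, -0.05737145]), 'grip_force': 0.0, 'grip_width': 0.08683928012129906}
```

View pics/top0.png

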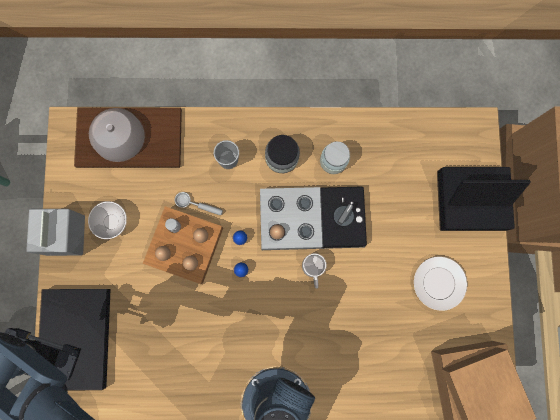

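View pics/scene0.png

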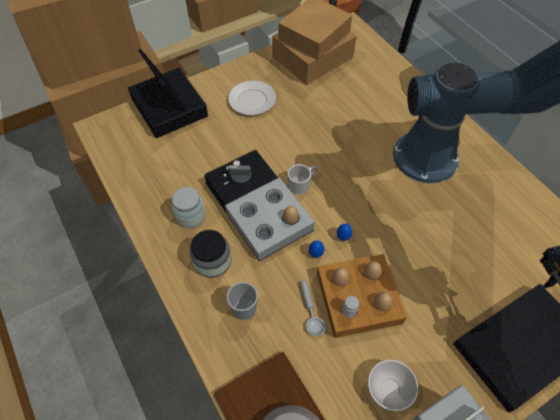

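The top view shows the cooker (cols 260–368, rows 186–248), with an egg in its near-left well at (277,232). The empty wells are at (277,204), (306,204) and (306,232), and the dial is at (345,214). The rack is around (186,243), with the shaker at (171,225) and eggs at (200,235), (162,253) and (190,263). The blue eggs at (240,238) and (241,270) are decoys. The scene view agrees.

```bash
cat > m.py <<'E'
from h import *
def rect(pts):
    r=cv2.minAreaRect((pts*1000).astype(np.float32)); return r
def run(tag):
    for n in("top","scene"):
        c=dict(np.load(f"{n}{tag}.npz"));W=cloud(c);z=W[...,2];px=c["pixels"].astype(int)
        print(n)
        base=(z>.044)&(z<.056)&(W[...,0]>.3)&(W[...,0]<.75)&(np.abs(W[...,1])<.55)
        lab=cv2.connectedComponentsWithStats(base.astype(np.uint8),connectivity=4)
        for i in range(1,lab[0]):
            if lab[2][i,4]>400:
                p=W[lab[1]==i];print(" top",lab[2][i].tolist(),rect(p[:,:2]),"z",np.median(p[:,2]).round(4))
        up=(z>.064)&(z<.125)&(W[...,0]>.3)&(W[...,0]<.75)&(np.abs(W[...,1])<.55)
        lab=cv2.connectedComponentsWithStats(up.astype(np.uint8),connectivity=4)
        for i in range(1,lab[0]):
            if lab[2][i,4]>25:
                m=lab[1]==i;p=W[m]
                # axis from points: known egg profile -> least squares sphere cap radius free
                A=np.c_[2*p[:,:2],np.ones(len(p))]
                t=p[p[:,2]>p[:,2].max()-.008]
                print(" up",lab[2][i].tolist(),"mean",p.mean(0).round(4),"tip",t.mean(0).round(4),"max",p[:,2].max().round(4),"bgr",px[m].mean(0).round())
if __name__=="__main__":
    import sys;run(sys.argv[1])
E
python3 m.py 0
```

```text
top
 top [260, 187, 107, 62, 4627] ((569.7044067382812, -117.12550354003906), (191.32093811035156, 329.7754211425781), 1.4178545475006104) z 0.0507
 top [143, 207, 79, 77, 2719] ((483.27191162109375, 289.676513671875), (191.7318115234375, 190.14791870117188), 70.45428466796875) z 0.0506
 up [267, 156, 31, 14, 284] mean [ 0.7364 -0.0202  0.0886] tip [ 0.7401 -0.0198  0.1036] max 0.1089 bgr [66. 65. 64.]
 up [322, 157, 28, 14, 282] mean [ 0.7343 -0.1874  0.0904] tip [ 0.7365 -0.1919  0.1066] max 0.1127 bgr [167. 168. 163.]
 up [215, 158, 23, 9, 61] mean [0.7354 0.1512 0.0841] tip [0.7374 0.1519 0.091 ] max 0.0955 bgr [135. 136. 136.]
 up [448, 194, 9, 13, 53] mean [ 0.6132 -0.5426  0.0967] tip [ 0.6224 -0.5414  0.1202] max 0.1233 bgr [31. 29. 29.]
 up [337, 204, 16, 22, 130] mean [ 0.5713 -0.2116  0.0886] tip [ 0.5723 -0.2116  0.0957] max 0.1016 bgr [114. 113. 111.]
 up [165, 218, 15, 14, 145] mean [0.5383 0.3145 0.0994] tip [0.54   0.3163 0.1068] max 0.1123 bgr [164. 165. 166.]
 up [270, 225, 15, 14, 167] mean [ 0.5189 -0.0031  0.0879] tip [ 0.5182 -0.0026  0.0989] max 0.1039 bgr [100
[... 1110 characters left out ...]
13. 138.]
 up [211, 229, 19, 29, 202] mean [ 0.7399 -0.0129  0.09  ] tip [ 0.7418 -0.0209  0.0989] max 0.104 bgr [52. 55. 57.]
 up [365, 261, 17, 17, 226] mean [0.4345 0.266  0.084 ] tip [0.4284 0.2622 0.095 ] max 0.0997 bgr [ 76. 105. 132.]
 up [332, 267, 17, 17, 226] mean [0.5183 0.2365 0.0846] tip [0.5144 0.2325 0.0958] max 0.1012 bgr [ 78. 108. 136.]
 up [243, 282, 15, 24, 107] mean [0.739  0.1481 0.0812] tip [0.7372 0.1543 0.0904] max 0.0955 bgr [107. 112. 113.]
 up [375, 291, 18, 18, 246] mean [0.4643 0.3497 0.0845] tip [0.4588 0.3468 0.0963] max 0.1013 bgr [ 76. 105. 133.]
 up [343, 296, 16, 19, 235] mean [0.547  0.3195 0.0951] tip [0.5436 0.3169 0.1034] max 0.109 bgr [132. 135. 135.]
```

```bash
cat > plan.py <<'E'
# usage: plan.py name_or_x,y,z,yawdeg ...  -> rows (grasp-point targets, tool down)
from h import *; import sys
from scipy.spatial.transform import Rotation as R
def rows(wps):
    o=get_obs();R0=R.from_quat(o["tool_rot"]);p0=np.array(o["position"])
    for x,y,z,w in wps:
        a=np.radians(w);M=np.array([[-np.sin(a),np.cos(a),0],[np.cos(a),np.sin(a),0],[0,0,-1]]).T
        d=R0.inv().apply(np.array([x,y,z+.164])-p0)/.04
        print(np.r_[d.round(2),(R0.inv()*R.from_matrix(M)).as_rotvec().round(3)].tolist())
E=dict(A=(.5117,.2317),B=(.4569,.3465),C=(.4269,.2617),w0=(.5249,-.0937),w2=(.6149,-.0913),w3=(.6125,-.0013))
wps=[]
for a in sys.argv[1:]:
    s=a.split(",")
    wps.append((*E[s[0]],float(s[1]),25.5 if s[0] in"ABC" else 46.5) if s[0] in E else tuple(map(float,s)))
o=get_obs();print("t",round(o["time"],2),"grasp",(np.array(o["position"])-[0,0,.164]).round(4),"q6",o["q"][5].round(2));rows(wps)
E
python3 plan.py C,.15
```

```text
t 0.1 grasp [0.1886 0.5955 0.2399] q6 -0.18
[-8.2, -6.15, 2.26, -0.002, 0.0, 0.819]
```

Emit:
move_arm(
  commands=[
    [[-8.2,-6.15,0,0,0,0.82],[-8.2,-6.15,0,0,0,0.82],[-8.2,-6.15,0,0,0,0.82],[-8.2,-6.15,0,0,0,0.82],[-8.2,-6.15,0,0,0,0.82],[-8.2,-6.15,0,0,0,0.82],[-8.2,-6.15,0,0,0,0.82],[-8.2,-6.15,2.2,0,0,0.82],[-8.2,-6.15,2.2,0,0,0.82],[-8.2,-6.15,2.2,0,0,0.82]],
  ],
  claw=-1,
  squeeze=10,
)

```text
time: 1.35
position: [0.4264, 0.2617, 0.3148]
tool_rot: [0.534, 0.845, -0.002, -0.002]
ft_force: [0.8, 0.0, 0.5]
grip_width: 0.0875
grip_force: 0.0
```

```bash
python3 plan.py C,.11 C,.073
```

```text
t 1.35 grasp [0.4264 0.2617 0.1508] q6 -0.12
[-0.01, 0.02, 1.02, -0.006, -0.001, -0.002]
[-0.01, 0.02, 1.94, -0.006, -0.001, -0.002]
```

Emit:
move_arm(
  commands=[
    [[0,0.02,0.5,0,0,0],[0,0.02,1.0,0,0,0],[0,0.02,1.5,0,0,0],[0,0.02,1.8,0,0,0],[0,0.02,1.94,0,0,0],[0,0.02,1.94,0,0,0]],
  ],
)

```text
time: 2.1
position: [0.428, 0.2627, 0.2394]
tool_rot: [0.534, 0.845, 0.0, 0.0]
ft_force: [-0.2, -1.4, -0.3]
grip_width: 0.0871
grip_force: 0.0
```

Emit:
move_arm(
  commands=[
    [[0,0,0,0,0,0],[0,0,0,0,0,0],[0,0,0,0,0,0],[0,0,0,0,0,0],[0,0,0,0,0,0],[0,0,0,0,0,0]],
  ],
  claw=1,
  squeeze=10,
)

```text
time: 2.85
position: [0.4273, 0.2623, 0.2391]
tool_rot: [0.534, 0.845, -0.001, -0.001]
ft_force: [-1.4, -1.0, 1.4]
grip_width: 0.0455
grip_force: 10.0
```

```bash
python3 plan.py C,.11 C,.18 w3,.18 w3,.11 w3,.077
```

```text
t 2.85 grasp [0.4273 0.2623 0.0751] q6 -0.12
[-0.01, -0.02, -0.87, -0.002, -0.0, -0.001]
[-0.01, -0.02, -2.62, -0.002, -0.0, -0.001]
[-7.94, 1.34, -2.63, -0.002, -0.0, -0.367]
[-7.94, 1.35, -0.88, -0.002, -0.0, -0.367]
[-7.94, 1.35, -0.05, -0.002, -0.0, -0.367]
```

Emit:
move_arm(
  commands=[
    [[0,0,-0.5,0,0,0],[0,0,-1.2,0,0,0],[0,0,-2.0,0,0,0],[0,0,-2.6,0,0,0],[-0.7,0.1,-2.63,0,0,0],[-1.7,0.3,-2.63,0,0,-0.1],[-2.9,0.5,-2.63,0,0,-0.15],[-4.2,0.7,-2.63,0,0,-0.2],[-5.5,0.95,-2.63,0,0,-0.25],[-6.7,1.15,-2.63,0,0,-0.3],[-7.6,1.3,-2.63,0,0,-0.367],[-7.94,1.35,-2.63,0,0,-0.367]],
  ],
)

```text
time: 4.35
position: [0.6141, -0.0029, 0.3441]
tool_rot: [0.372, 0.928, 0.0, 0.001]
ft_force: [-1.1, 0.1, -0.7]
grip_width: 0.0458
grip_force: 10.0
```

```bash
python3 plan.py w3,.11 w3,.077
python3 - <<'E'
from h import *
c=camera("scene");cv2.imwrite("pics/scene1.png",cv2.resize(c["pixels"][120:330,180:430],None,fx=2,fy=2))
E
```

```text
t 4.35 grasp [ 0.6141 -0.0029  0.1801] q6 -0.99
[0.06, 0.0, 1.75, 0.001, 0.001, -0.004]
[0.06, -0.0, 2.58, 0.001, 0.001, -0.004]
```

View pics/scene1.png

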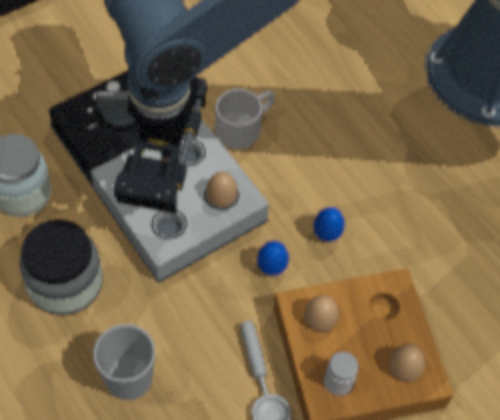

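The crop shows the gripper carrying the egg above the steel top. Egg C's rack recess at (385,305) is empty, and the other eggs and the shaker are undisturbed.

Emit:
move_arm(
  commands=[
    [[0.06,0,0.5,0,0,0],[0.06,0,1.1,0,0,0],[0.06,0,1.7,0,0,0],[0.06,0,2.0,0,0,0],[0.06,0,2.2,0,0,0],[0.06,0,2.35,0,0,0],[0.06,0,2.45,0,0,0],[0.06,0,2.45,0,0,0],[0.06,0,2.45,0,0,0]],
  ],
)

```text
time: 5.52
position: [0.6115, 0.0005, 0.2467]
tool_rot: [0.371, 0.929, 0.0, 0.0]
ft_force: [-0.1, -0.1, -1.2]
grip_width: 0.0455
grip_force: 10.0
```

```bash
python3 plan.py w3,.075
```

```text
t 5.53 grasp [6.115e-01 5.000e-04 8.270e-02] q6 -0.99
[-0.05, -0.02, 0.19, 0.0, 0.001, -0.001]
```

Emit:
move_arm(
  commands=[
    [[-0.04,-0.02,0.05,0,0,0],[-0.04,-0.02,0.1,0,0,0],[-0.04,-0.02,0.15,0,0,0],[-0.04,-0.02,0.17,0,0,0],[-0.04,-0.02,0.17,0,0,0]],
  ],
)

```text
time: 6.15
position: [0.6121, -0.0013, 0.2398]
tool_rot: [0.371, 0.929, -0.0, 0.0]
ft_force: [1.0, -1.6, 1.5]
grip_width: 0.0459
grip_force: 10.0
```

```bash
python3 plan.py w3,.075 w3,.19; python3 -c "
from h import *;o=get_obs();print(o['ft_force'],o['moment'])"
```

```text
t 6.15 grasp [ 0.6121 -0.0013  0.0758] q6 -1.0
[-0.01, 0.01, 0.02, 0.0, 0.001, -0.0]
[-0.01, 0.01, -2.85, 0.0, 0.001, -0.0]
[ 0.9722984  -1.58718303  1.45245107] [-0.23128884 -0.02521713 -0.01128496]
```

Emit:
move_arm(
  commands=[
    [[0,0,0.02,0,0,0],[0,0,0.02,0,0,0],[0,0,0.02,0,0,0],[0,0,0.02,0,0,0],[0,0,-0.4,0,0,0],[0,0,-1.2,0,0,0],[0,0,-2.4,0,0,0],[0,0,-2.6,0,0,0]],
  ],
  claw=-1,
)

```text
time: 7.15
position: [0.613, -0.0012, 0.3485]
tool_rot: [0.371, 0.929, 0.001, 0.004]
ft_force: [0.4, 0.3, 0.5]
grip_width: 0.0868
grip_force: 0.0
```

```bash
python3 plan.py A,.18 A,.11 A,.074
```

```text
t 7.15 grasp [ 0.613  -0.0012  0.1845] q6 -1.0
[5.85, 2.48, 0.08, 0.006, 0.007, 0.366]
[5.86, 2.47, 1.83, 0.006, 0.007, 0.366]
[5.87, 2.46, 2.73, 0.006, 0.007, 0.366]
```

Emit:
move_arm(
  commands=[
    [[5.86,2.47,0.08,0,0,0.366],[5.86,2.47,0.08,0,0,0.366],[5.86,2.47,0.08,0,0,0.366],[5.86,2.47,0.08,0,0,0.366],[5.86,2.47,0.08,0,0,0.366],[5.86,2.47,0.6,0,0,0.366],[5.86,2.47,1.2,0,0,0.366],[5.86,2.47,1.2,0,0,0.366]],
  ],
)

```text
time: 8.15
position: [0.5097, 0.2311, 0.2941]
tool_rot: [0.534, 0.846, -0.002, -0.001]
ft_force: [-0.2, -0.4, -0.2]
grip_width: 0.0872
grip_force: 0.0
```

```bash
python3 plan.py A,.11 A,.074
python3 - <<'E'
from h import *
for n in("top","scene"):
    c=camera(n);np.savez(f"{n}1.npz",**c)
E
python3 m.py 1 | grep -v top
```

```text
t 8.15 grasp [0.5097 0.2311 0.1301] q6 -0.22
[-0.01, 0.05, 0.5, -0.004, -0.001, -0.001]
[-0.01, 0.06, 1.4, -0.004, -0.001, -0.001]
 up [267, 157, 31, 13, 282] mean [ 0.7362 -0.0207  0.0881] tip [ 0.7405 -0.0193  0.1046] max 0.1099 bgr [71. 70. 69.]
 up [322, 157, 28, 13, 277] mean [ 0.7345 -0.1871  0.0907] tip [ 0.7378 -0.1896  0.1043] max 0.1091 bgr [179. 180. 174.]
 up [217, 158, 21, 8, 50] mean [0.734  0.1483 0.0859] tip [0.7337 0.1501 0.0944] max 0.0995 bgr [146. 146. 146.]
 up [447, 194, 10, 12, 51] mean [ 0.6133 -0.5423  0.0965] tip [ 0.6215 -0.5438  0.1187] max 0.1223 bgr [34. 31. 32.]
 up [269, 196, 15, 14, 168] mean [ 0.6079 -0.0009  0.0875] tip [ 0.6121 -0.0009  0.1016] max 0.1066 bgr [ 80. 101. 126.]
 up [335, 204, 18, 21, 135] mean [ 0.5719 -0.2108  0.0882] tip [ 0.5749 -0.2148  0.0952] max 0.1008 bgr [101. 100.  98.]
 up [270, 225, 15, 14, 167] mean [ 0.5188 -0.0033  0.088 ] tip [ 0.5237 -0.0038  0.1009] max 0.1053 bgr [ 84. 107. 135.]
scene
 up [174, 98, 12, 12, 53] mean [ 0.6189 -0.5411  0.0963] tip [ 0.6285 -0.5399  0.1215] max 0.1244 bgr [20. 18. 18.]
 up [228, 165, 
[... 222 characters left out ...]
]
 up [283, 205, 16, 17, 192] mean [0.5281 0.0019 0.0835] tip [ 0.524  -0.0025  0.0975] max 0.1034 bgr [ 71.  93. 115.]
 up [256, 220, 17, 16, 200] mean [0.6175 0.0048 0.0841] tip [ 0.6151 -0.0034  0.0972] max 0.1033 bgr [ 65.  86. 107.]
 up [211, 229, 19, 29, 201] mean [ 0.7399 -0.0127  0.0907] tip [ 0.7418 -0.021   0.0995] max 0.1051 bgr [55. 57. 59.]
 up [243, 282, 15, 24, 104] mean [0.7389 0.148  0.0814] tip [0.7371 0.155  0.0889] max 0.0937 bgr [115. 120. 121.]
 up [375, 291, 18, 18, 249] mean [0.4644 0.3497 0.0844] tip [0.4589 0.3458 0.096 ] max 0.1013 bgr [ 81. 112. 140.]
 up [343, 296, 16, 18, 234] mean [0.5471 0.3195 0.0954] tip [0.5439 0.3172 0.1032] max 0.1083 bgr [137. 139. 139.]
```

The first egg is seated upright in well3, exactly 90 mm from egg0.

Emit:
move_arm(
  commands=[
    [[0,0.05,0.4,0,0,0],[0,0.05,0.9,0,0,0],[0,0.05,1.25,0,0,0],[0,0.05,1.38,0,0,0],[0,0.05,1.38,0,0,0]],
  ],
)

```text
time: 8.88
position: [0.5119, 0.2329, 0.2401]
tool_rot: [0.534, 0.846, -0.0, -0.0]
ft_force: [0.2, 0.1, -0.0]
grip_width: 0.0873
grip_force: 0.0
```

Emit:
move_arm(
  commands=[
    [[0,0,0,0,0,0],[0,0,0,0,0,0],[0,0,0,0,0,0],[0,0,0,0,0,0],[0,0,0,0,0,0],[0,0,0,0,0,0]],
  ],
  claw=1,
  squeeze=10,
)

```text
time: 9.62
position: [0.5116, 0.2328, 0.2404]
tool_rot: [0.534, 0.846, -0.0, -0.0]
ft_force: [-0.8, -0.7, 1.5]
grip_width: 0.0457
grip_force: 10.0
```

```bash
python3 plan.py A,.18 w2,.18 w2,.11 w2,.075
```

```text
t 9.62 grasp [0.5116 0.2328 0.0764] q6 -0.22
[-0.03, -0.01, -2.59, -0.001, -0.0, 0.0]
[-8.42, -1.16, -2.59, -0.001, -0.0, -0.366]
[-8.42, -1.16, -0.84, -0.001, -0.0, -0.366]
[-8.42, -1.16, 0.04, -0.001, -0.0, -0.366]
```

Emit:
move_arm(
  commands=[
    [[0,0,-0.5,0,0,0],[0,0,-1.2,0,0,0],[0,0,-2.0,0,0,0],[0,0,-2.55,0,0,0],[-0.7,-0.1,-2.6,0,0,0],[-1.8,-0.25,-2.6,0,0,-0.1],[-3.1,-0.43,-2.6,0,0,-0.15],[-4.5,-0.62,-2.6,0,0,-0.2],[-5.9,-0.81,-2.6,0,0,-0.25],[-7.2,-0.99,-2.6,0,0,-0.3],[-8.1,-1.12,-2.6,0,0,-0.366],[-8.42,-1.16,-2.6,0,0,-0.366]],
  ],
)

```text
time: 11.12
position: [0.6154, -0.0933, 0.344]
tool_rot: [0.372, 0.928, 0.0, 0.0]
ft_force: [-0.3, 1.3, -0.4]
grip_width: 0.0459
grip_force: 10.0
```

```bash
python3 plan.py w2,.11 w2,.082
```

```text
t 11.12 grasp [ 0.6154 -0.0933  0.18  ] q6 -1.14
[0.04, 0.03, 1.75, 0.0, 0.0, -0.004]
[0.04, 0.03, 2.45, 0.0, 0.0, -0.004]
```

Emit:
move_arm(
  commands=[
    [[0.02,0.01,0.5,0,0,0],[0.02,0.01,1.1,0,0,0],[0.02,0.01,1.7,0,0,0],[0.02,0.01,2.0,0,0,0],[0.02,0.01,2.2,0,0,0],[0.02,0.01,2.35,0,0,0],[0.02,0.01,2.45,0,0,0],[0.02,0.01,2.45,0,0,0],[0.02,0.01,2.45,0,0,0]],
  ],
)

```text
time: 12.25
position: [0.6148, -0.0904, 0.2468]
tool_rot: [0.371, 0.929, 0.0, 0.0]
ft_force: [0.3, -1.3, -0.6]
grip_width: 0.0454
grip_force: 10.0
```

```bash
python3 plan.py w2,.0765
```

```text
t 12.25 grasp [ 0.6148 -0.0904  0.0828] q6 -1.14
[-0.02, -0.01, 0.16, 0.0, 0.001, -0.001]
```

Emit:
move_arm(
  commands=[
    [[-0.02,-0.01,0.05,0,0,0],[-0.02,-0.01,0.1,0,0,0],[-0.02,-0.01,0.14,0,0,0],[-0.02,-0.01,0.16,0,0,0],[-0.02,-0.01,0.16,0,0,0]],
  ],
)

```text
time: 12.88
position: [0.6146, -0.0911, 0.2405]
tool_rot: [0.371, 0.929, -0.0, -0.0]
ft_force: [-2.1, -0.2, 5.1]
grip_width: 0.0455
grip_force: 10.0
```

Emit:
move_arm(
  commands=[
    [[0,0,0,0,0,0],[0,0,0,0,0,0],[0,0,0,0,0,0],[0,0,0,0,0,0],[0,0,-0.4,0,0,0],[0,0,-1.2,0,0,0],[0,0,-2.4,0,0,0],[0,0,-2.6,0,0,0],[0,0,-2.6,0,0,0]],
  ],
  claw=-1,
)

```text
time: 14.0
position: [0.6148, -0.091, 0.3452]
tool_rot: [0.371, 0.929, 0.0, 0.001]
ft_force: [-0.7, -0.2, -0.1]
grip_width: 0.0868
grip_force: 0.0
```

```bash
python3 plan.py B,.18 B,.13 B,.075
```

```text
t 14.0 grasp [ 0.6148 -0.091   0.1812] q6 -1.14
[10.4, 5.21, 0.02, 0.001, 0.002, 0.366]
[10.4, 5.21, 1.27, 0.001, 0.002, 0.366]
[10.4, 5.21, 2.64, 0.001, 0.002, 0.366]
```

Emit:
move_arm(
  commands=[
    [[10.4,5.21,0,0,0,0.366],[10.4,5.21,0,0,0,0.366],[10.4,5.21,0,0,0,0.366],[10.4,5.21,0,0,0,0.366],[10.4,5.21,0,0,0,0.366],[10.4,5.21,0,0,0,0.366],[10.4,5.21,0,0,0,0.366],[10.4,5.21,0,0,0,0.366],[10.4,5.21,0.6,0,0,0.366],[10.4,5.21,1.2,0,0,0.366],[10.4,5.21,1.2,0,0,0.366]],
  ],
)

```text
time: 15.38
position: [0.4555, 0.346, 0.2929]
tool_rot: [0.534, 0.846, -0.003, -0.002]
ft_force: [0.0, -1.2, -0.7]
grip_width: 0.0871
grip_force: 0.0
```

```bash
python3 plan.py B,.0755
python3 - <<'E'
from h import *
for n in("top","scene"):
    c=camera(n);np.savez(f"{n}2.npz",**c)
cv2.imwrite("pics/top2.png",cv2.resize(np.load("top2.npz")["pixels"][150:300,130:390],None,fx=3,fy=3,interpolation=2))
E
python3 m.py 2 | grep up
```

```text
t 15.38 grasp [0.4555 0.346  0.1289] q6 0.01
[-0.0, 0.05, 1.34, -0.008, 0.0, 0.0]
 up [267, 157, 31, 13, 288] mean [ 0.7362 -0.0206  0.0877] tip [ 0.7413 -0.0189  0.1049] max 0.1107 bgr [71. 69. 68.]
 up [322, 157, 28, 14, 281] mean [ 0.7345 -0.1875  0.0901] tip [ 0.7369 -0.1879  0.1052] max 0.1105 bgr [178. 179. 173.]
 up [215, 158, 23, 9, 61] mean [0.7356 0.1507 0.0845] tip [0.7363 0.1561 0.0948] max 0.1003 bgr [144. 145. 145.]
 up [447, 194, 10, 13, 61] mean [ 0.6135 -0.5432  0.0956] tip [ 0.6226 -0.5433  0.1209] max 0.1245 bgr [33. 31. 32.]
 up [298, 195, 14, 15, 164] mean [ 0.6099 -0.0892  0.0886] tip [ 0.6101 -0.0904  0.1002] max 0.1051 bgr [107. 137. 172.]
 up [269, 196, 15, 14, 164] mean [ 0.6083 -0.0011  0.088 ] tip [ 0.6115 -0.0008  0.0991] max 0.1041 bgr [108. 138. 172.]
 up [336, 204, 17, 21, 134] mean [ 0.5706 -0.2111  0.0882] tip [ 0.5725 -0.2129  0.096 ] max 0.1014 bgr [114. 113. 111.]
 up [165, 218, 15, 14, 146] mean [0.5385 0.3144 0.0999] tip [0.5414 0.3151 0.1065] max 0.1117 bgr [127. 129. 130.]
 up [270, 225, 15, 14, 164] mean [ 0.5189 -0.0032  0.088 ] tip [ 0.5197
[... 408 characters left out ...]
 [241, 197, 15, 17, 192] mean [ 0.6189 -0.0838  0.0832] tip [ 0.6156 -0.0898  0.0958] max 0.101 bgr [ 91. 119. 146.]
 up [283, 205, 16, 17, 193] mean [0.5281 0.0026 0.084 ] tip [ 0.5249 -0.0018  0.0958] max 0.0995 bgr [ 65.  86. 107.]
 up [256, 220, 16, 16, 196] mean [0.6175 0.0047 0.0846] tip [ 0.6149 -0.0011  0.096 ] max 0.1012 bgr [ 91. 120. 147.]
 up [211, 229, 19, 29, 200] mean [ 0.7399 -0.0123  0.0904] tip [ 0.7417 -0.0201  0.1001] max 0.1056 bgr [55. 59. 61.]
 up [243, 282, 15, 24, 103] mean [0.7389 0.1482 0.0813] tip [0.7376 0.1501 0.089 ] max 0.0947 bgr [113. 119. 120.]
 up [343, 296, 16, 19, 238] mean [0.5472 0.3196 0.0948] tip [0.5436 0.3167 0.1028] max 0.1075 bgr [104. 107. 107.]
```

View pics/top2.png

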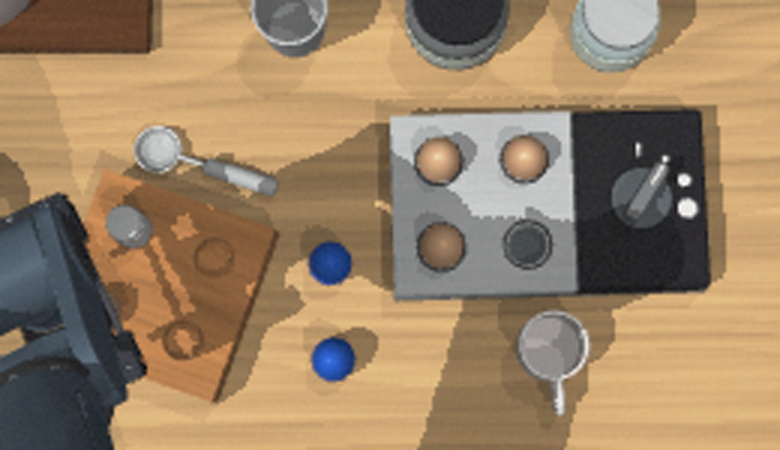

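Three eggs are seated (three filled wells, with well0 at (527,245) still empty). The dial points at the small dot (665,160); the medium dot is at (684,180).

Emit:
move_arm(
  commands=[
    [[0,0.03,0.4,0,0,0],[0,0.03,0.9,0,0,0],[0,0.03,1.2,0,0,0],[0,0.03,1.32,0,0,0],[0,0.03,1.32,0,0,0]],
  ],
)

```text
time: 16.1
position: [0.458, 0.347, 0.243]
tool_rot: [0.534, 0.846, -0.0, -0.0]
ft_force: [0.6, 0.3, -0.3]
grip_width: 0.0872
grip_force: 0.0
```

Emit:
move_arm(
  commands=[
    [[0,0,0,0,0,0],[0,0,0,0,0,0],[0,0,0,0,0,0],[0,0,0,0,0,0],[0,0,0,0,0,0],[0,0,0,0,0,0]],
  ],
  claw=1,
  squeeze=10,
)

```text
time: 16.85
position: [0.4574, 0.3468, 0.2431]
tool_rot: [0.534, 0.846, -0.001, -0.0]
ft_force: [-1.9, -1.6, 2.1]
grip_width: 0.0456
grip_force: 10.0
```

```bash
python3 plan.py B,.18 w0,.18 w0,.075
```

```text
t 16.85 grasp [0.4574 0.3468 0.0791] q6 0.01
[-0.0, -0.02, -2.52, -0.002, 0.0, 0.0]
[-10.67, -3.22, -2.52, -0.002, -0.0, -0.366]
[-10.67, -3.22, 0.11, -0.002, -0.0, -0.366]
```

Emit:
move_arm(
  commands=[
    [[0,0,-0.6,0,0,0],[0,0,-1.4,0,0,0],[0,0,-2.2,0,0,0],[-0.4,-0.1,-2.5,0,0,0],[-1.4,-0.4,-2.52,0,0,-0.05],[-2.7,-0.8,-2.52,0,0,-0.1],[-4.1,-1.24,-2.52,0,0,-0.15],[-5.5,-1.66,-2.52,0,0,-0.2],[-6.9,-2.08,-2.52,0,0,-0.25],[-8.3,-2.5,-2.52,0,0,-0.3],[-9.5,-2.87,-2.52,0,0,-0.36],[-10.2,-3.08,-2.52,0,0,-0.366]],
  ],
)

```text
time: 18.35
position: [0.522, -0.0777, 0.3431]
tool_rot: [0.372, 0.928, -0.0, -0.0]
ft_force: [1.1, -0.2, -0.0]
grip_width: 0.0457
grip_force: 10.0
```

```bash
python3 plan.py w0,.18 w0,.085
```

```text
t 18.35 grasp [ 0.522  -0.0777  0.1791] q6 -1.17
[-0.33, -0.24, -0.02, -0.001, -0.0, -0.003]
[-0.33, -0.24, 2.35, -0.001, -0.0, -0.003]
```

Emit:
move_arm(
  commands=[
    [[-0.35,-0.22,0,0,0,0],[-0.35,-0.22,0.5,0,0,0],[-0.35,-0.22,1.1,0,0,0],[-0.35,-0.22,1.6,0,0,0],[-0.35,-0.22,1.9,0,0,0],[-0.35,-0.22,2.15,0,0,0],[-0.35,-0.22,2.15,0,0,0],[-0.35,-0.22,2.15,0,0,0]],
  ],
)

```text
time: 19.35
position: [0.5267, -0.0903, 0.2584]
tool_rot: [0.371, 0.929, 0.0, 0.001]
ft_force: [-0.8, -0.6, -0.3]
grip_width: 0.0455
grip_force: 10.0
```

```bash
python3 plan.py w0,.085 w0,.079
```

```text
t 19.35 grasp [ 0.5267 -0.0903  0.0944] q6 -1.19
[-0.03, -0.09, 0.24, 0.0, 0.001, -0.0]
[-0.03, -0.09, 0.39, 0.0, 0.001, -0.0]
```

Emit:
move_arm(
  commands=[
    [[-0.03,-0.09,0,0,0,0],[-0.03,-0.09,0.1,0,0,0],[-0.03,-0.09,0.2,0,0,0],[-0.03,-0.09,0.28,0,0,0],[-0.03,-0.09,0.34,0,0,0],[-0.03,-0.09,0.38,0,0,0],[-0.03,-0.09,0.38,0,0,0]],
  ],
)

```text
time: 20.23
position: [0.525, -0.094, 0.2431]
tool_rot: [0.371, 0.929, -0.0, 0.0]
ft_force: [-0.4, -1.5, 3.6]
grip_width: 0.0458
grip_force: 10.0
```

```bash
python3 plan.py w0,.079
```

```text
t 20.23 grasp [ 0.525  -0.094   0.0791] q6 -1.2
[0.01, 0.0, 0.0, -0.0, 0.001, -0.0]
```

Emit:
move_arm(
  commands=[
    [[0,0,0,0,0,0],[0,0,0,0,0,0],[0,0,0,0,0,0],[0,0,0,0,0,0],[0,0,-0.4,0,0,0],[0,0,-1.2,0,0,0],[0,0,-2.2,0,0,0],[0,0,-2.4,0,0,0],[0,0,-2.4,0,0,0]],
  ],
  claw=-1,
)

```text
time: 21.35
position: [0.5247, -0.0937, 0.3397]
tool_rot: [0.371, 0.929, -0.0, 0.001]
ft_force: [0.6, -0.3, 0.1]
grip_width: 0.0871
grip_force: 0.0
```

```bash
python3 plan.py .573,-.2125,.17,57.1 .573,-.2125,.12,57.1
```

```text
t 21.35 grasp [ 0.5247 -0.0937  0.1757] q6 -1.2
[-2.92, -1.32, 0.15, 0.0, 0.002, -0.186]
[-2.92, -1.32, 1.4, 0.0, 0.002, -0.186]
```

Emit:
move_arm(
  commands=[
    [[-1.2,-0.55,0,0,0,-0.1],[-2.4,-1.1,0,0,0,-0.186],[-2.92,-1.32,0,0,0,-0.186],[-2.92,-1.32,0.5,0,0,-0.186],[-2.92,-1.32,1.0,0,0,-0.186],[-2.92,-1.32,1.0,0,0,-0.186]],
  ],
)

```text
time: 22.1
position: [0.572, -0.212, 0.2956]
tool_rot: [0.283, 0.959, 0.001, -0.004]
ft_force: [0.2, 0.7, -1.0]
grip_width: 0.087
grip_force: 0.0
```

```bash
python3 plan.py .573,-.2125,.082,57.1
python3 - <<'E'
from h import *
for n in("top","scene"):
    c=camera(n);np.savez(f"{n}3.npz",**c)
cv2.imwrite("pics/s3.png",cv2.resize(np.load("scene3.npz")["pixels"][120:280,180:380],None,fx=3,fy=3,interpolation=2))
E
python3 m.py 3 | grep up
```

```text
t 22.1 grasp [ 0.572  -0.212   0.1316] q6 -1.53
[-0.04, 0.0, 1.24, -0.0, -0.007, 0.0]
 up [267, 156, 31, 13, 281] mean [ 0.7366 -0.0205  0.0888] tip [ 0.7398 -0.0194  0.1071] max 0.1127 bgr [64. 63. 62.]
 up [323, 157, 26, 13, 274] mean [ 0.7346 -0.1875  0.0913] tip [ 0.7374 -0.1892  0.1054] max 0.1105 bgr [177. 178. 172.]
 up [215, 158, 23, 8, 56] mean [0.7351 0.1508 0.0854] tip [0.7364 0.1515 0.0931] max 0.0969 bgr [134. 136. 135.]
 up [447, 194, 11, 13, 57] mean [ 0.6133 -0.5426  0.096 ] tip [ 0.621  -0.5433  0.1193] max 0.1242 bgr [30. 28. 29.]
 up [298, 195, 14, 15, 164] mean [ 0.6097 -0.0892  0.0883] tip [ 0.6115 -0.0901  0.1008] max 0.1059 bgr [109. 139. 173.]
 up [269, 196, 15, 15, 166] mean [ 0.6078 -0.0009  0.0877] tip [ 0.6105 -0.0008  0.0989] max 0.1041 bgr [110. 140. 175.]
 up [165, 218, 14, 14, 146] mean [0.5384 0.3144 0.0999] tip [0.5396 0.3157 0.1073] max 0.1126 bgr [176. 178. 178.]
 up [300, 224, 14, 11, 92] mean [ 0.5283 -0.0964  0.0907] tip [ 0.5258 -0.0952  0.0986] max 0.1035 bgr [100. 127. 157.]
 up [175, 98, 12, 12, 52] mean [ 0.6175 -0.5419  0.0934] tip [ 0.625
[... 408 characters left out ...]
 [241, 197, 15, 17, 186] mean [ 0.619  -0.0838  0.0843] tip [ 0.6154 -0.0887  0.0979] max 0.1031 bgr [ 93. 122. 148.]
 up [283, 205, 16, 17, 196] mean [0.5284 0.0026 0.0837] tip [ 0.5247 -0.0027  0.0963] max 0.101 bgr [ 93. 121. 146.]
 up [256, 220, 16, 17, 202] mean [0.6177 0.005  0.0838] tip [ 0.615  -0.0015  0.0958] max 0.1002 bgr [ 93. 122. 149.]
 up [211, 229, 19, 29, 201] mean [ 0.7397 -0.0122  0.0896] tip [ 0.7417 -0.0196  0.0992] max 0.1045 bgr [50. 53. 55.]
 up [243, 282, 15, 24, 104] mean [0.7388 0.1478 0.0814] tip [0.7385 0.1548 0.0893] max 0.0939 bgr [108. 113. 113.]
 up [343, 296, 16, 19, 237] mean [0.5471 0.3196 0.0948] tip [0.5434 0.3171 0.1034] max 0.1092 bgr [141. 144. 143.]
```

View pics/s3.png

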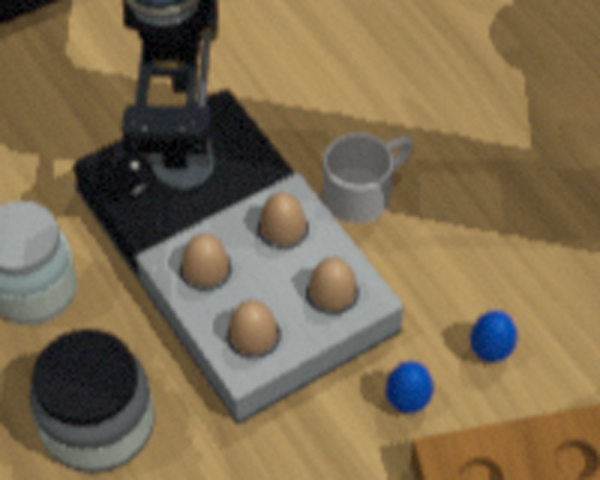

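All four eggs stand upright in their wells, at (205,260), (283,220), (253,327) and (333,285), and the gripper is over the dial at (180,165). Next I lower it and grip the bar.

Emit:
move_arm(
  commands=[
    [[-0.02,0,0.4,0,0,0],[-0.02,0,0.8,0,0,0],[-0.02,0,1.1,0,0,0],[-0.02,0,1.2,0,0,0],[-0.02,0,1.2,0,0,0]],
  ],
)

```text
time: 22.82
position: [0.5738, -0.2128, 0.2503]
tool_rot: [0.283, 0.959, 0.0, -0.0]
ft_force: [-0.6, -0.7, -0.4]
grip_width: 0.0873
grip_force: 0.0
```

Emit:
move_arm(
  commands=[
    [[0,0,0,0,0,0],[0,0,0,0,0,0],[0,0,0,0,0,0],[0,0,0,0,0,0],[0,0,0,0,0,0],[0,0,0,0,0,0],[0,0,0,0,0,0],[0,0,0,0,0,0]],
  ],
  claw=1,
  squeeze=20,
)

```text
time: 23.82
position: [0.5737, -0.2132, 0.2508]
tool_rot: [0.283, 0.959, -0.001, -0.0]
ft_force: [-0.9, -0.2, 0.3]
grip_width: 0.0156
grip_force: 20.0
```

```bash
python3 plan.py .573,-.2125,.083,22.7; python3 -c "
from h import *;o=get_obs();print(o['ft_force'],o['moment'])"
```

```text
t 23.82 grasp [ 0.5737 -0.2132  0.0868] q6 -1.53
[0.02, 0.0, 0.09, -0.001, 0.0, 0.601]
[-0.93714516 -0.18810419  0.27634658] [ 0.27322518 -0.06465451  0.02806113]
```

Emit:
move_arm(
  commands=[
    [[0,0,0,0,0,0.1],[0,0,0,0,0,0.2],[0,0,0,0,0,0.3],[0,0,0,0,0,0.4],[0,0,0,0,0,0.5],[0,0,0,0,0,0.61],[0,0,0,0,0,0.61],[0,0,0,0,0,0.61]],
  ],
)

```text
time: 24.82
position: [0.5733, -0.2135, 0.2507]
tool_rot: [0.557, 0.831, -0.001, -0.0]
ft_force: [-4.1, -4.7, 0.2]
grip_width: 0.0156
grip_force: 20.0
```

Emit:
move_arm(
  commands=[
    [[0,0,0,0,0,0],[0,0,0,0,0,0],[0,0,0,0,0,0],[0,0,0,0,0,0],[0,0,0,0,0,0],[0,0,-0.5,0,0,0],[0,0,-1.3,0,0,0],[0,0,-2.6,0,0,0],[-1,-1,-3.5,0,0,0],[-2,-2,-4,0,0,0],[-3,-3,-4,0,0,0],[-3,-3,-4,0,0,0]],
  ],
  claw=-1,
)

```text
time: 26.32
position: [0.5062, -0.3733, 0.4113]
tool_rot: [0.56, 0.828, -0.001, 0.001]
ft_force: [0.5, 0.7, -0.2]
grip_width: 0.0868
grip_force: 0.0
```

```bash
python3 - <<'E'
from h import *
for n in("top","scene"):
    c=camera(n);np.savez(f"{n}4.npz",**c)
cv2.imwrite("pics/t4.png",cv2.resize(np.load("top4.npz")["pixels"][150:300,130:390],None,fx=3,fy=3,interpolation=2))
E
python3 m.py 4 | grep up; python3 plan.py .5,-.2,.3,57
```

```text
up [267, 156, 30, 13, 279] mean [ 0.7365 -0.0199  0.089 ] tip [ 0.7396 -0.0222  0.1041] max 0.109 bgr [68. 67. 66.]
 up [322, 157, 27, 13, 277] mean [ 0.7346 -0.1871  0.0912] tip [ 0.7377 -0.1884  0.1041] max 0.1095 bgr [176. 177. 170.]
 up [215, 158, 22, 8, 55] mean [0.7348 0.152  0.0858] tip [0.7367 0.1518 0.094 ] max 0.0993 bgr [139. 141. 141.]
 up [298, 195, 14, 15, 164] mean [ 0.6099 -0.0892  0.0884] tip [ 0.6112 -0.0897  0.1002] max 0.105 bgr [112. 143. 178.]
 up [269, 196, 15, 15, 168] mean [ 0.6079 -0.0011  0.0878] tip [ 0.6108 -0.0018  0.0985] max 0.1028 bgr [111. 142. 176.]
 up [334, 208, 22, 13, 132] mean [ 0.5709 -0.2118  0.0903] tip [ 0.5713 -0.2132  0.0986] max 0.1033 bgr [127. 126. 124.]
 up [165, 218, 15, 14, 149] mean [0.5382 0.3142 0.0989] tip [0.5399 0.317  0.1067] max 0.1119 bgr [180. 182. 183.]
 up [299, 224, 15, 15, 168] mean [ 0.5212 -0.0921  0.0878] tip [ 0.5237 -0.0935  0.0997] max 0.1049 bgr [112. 143. 179.]
 up [270, 225, 15, 14, 167] mean [ 0.5189 -0.0029  0.0874] tip [ 0.5181 -0.0022  0.1008] max 0.1065 bgr [111. 142. 176.]
 up [175, 98, 11, 12, 51] mean 
[... 544 characters left out ...]
 bgr [ 89. 117. 144.]
 up [283, 205, 16, 17, 194] mean [0.5282 0.0029 0.0838] tip [ 0.5245 -0.0024  0.0957] max 0.1006 bgr [ 89. 117. 143.]
 up [256, 220, 16, 16, 204] mean [0.6176 0.0052 0.0839] tip [ 6.15e-01 -3.00e-04  9.67e-02] max 0.1016 bgr [ 89. 117. 143.]
 up [211, 229, 19, 29, 199] mean [ 0.7398 -0.0122  0.0905] tip [ 0.7418 -0.0198  0.1002] max 0.106 bgr [51. 53. 55.]
 up [242, 282, 16, 24, 105] mean [0.739  0.1477 0.0813] tip [0.7374 0.154  0.0888] max 0.0933 bgr [105. 110. 110.]
 up [343, 296, 16, 19, 236] mean [0.5473 0.3196 0.0952] tip [0.5438 0.3166 0.1038] max 0.1097 bgr [137. 140. 139.]
t 26.43 grasp [ 0.5074 -0.3697  0.2464] q6 -1.19
[4.0, 1.42, -1.33, 0.001, -0.001, -0.61]
```

View pics/t4.png

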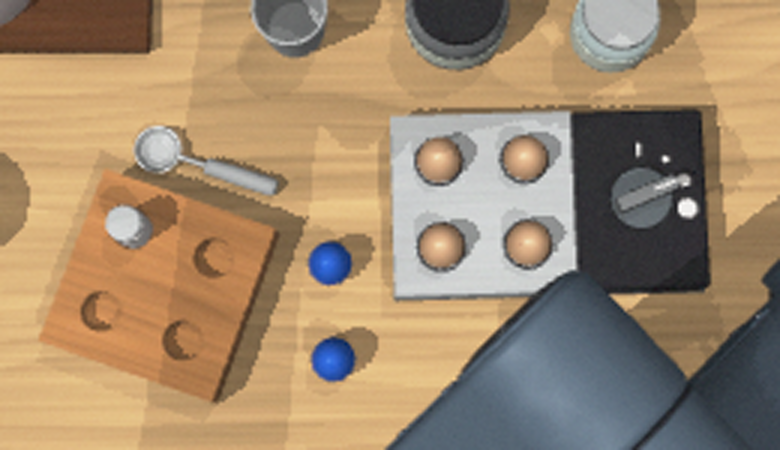

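The dial points at the medium dot (684,180), at about 1.2 rad. All four eggs are seated, the rack holds only the shaker, and the arm is clear of everything.

```bash
python3 -c "
from rig import *
print(hand_in())"
```

```text
the job is handed in; nothing more can be done
None
```

I moved the three rack eggs into the empty wells, where all four now stand upright, turned the dial to the medium dot, and handed the job in; the final pictures confirm this, but the hand-in returned no verdict.

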